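# Slide the pocket mirror out over the bench edge

### The arm

A 7-joint arm with a two-finger parallel gripper is mounted at the origin on the work surface. World frame = base frame: x ahead of the robot, y to its left, z up, the work surface at z = 0. Lengths are in m, angles in degrees, forces in N, time in s.
With the tool pointing down it reaches from about 0.4 to 0.85 m from the base axis. Payload 10.4 kg.
Tool frame: the origin (TCP) lies at the very end of the fingers, on their centre line; the grasp point (between the pads) lies 19 mm behind it; z points along the fingers, y is the direction in which the jaws open and shut (so a half turn about z gives the same grasp; the last joint's range is limited). The gripper opens to 85 mm and grips with 20 to 120 N. Pads are 22 mm wide; open, the fingers measure 114 mm over their backs; the gripper's body (76 mm by 85 mm) begins 54 mm behind the grasp point. The pads swing forward as they close: fully open they stand 13 mm farther back than shut.
Start: joints at [-67.586, 19.034, -3.707, 83.658, 1.238, 77.344, -5.071], TCP at [0.251, 0.572, 0.231] pointing down, gripper open.
Joint ranges: [-148.97, 148.97], [-28.65, 121.19], [-84.17, 76.75], [9.2, 138.47], [-72.65, 252.65], [3.7, 117.97], [-149.18, 149.18]. Speed limits (degrees/s): [127.2, 127.2, 159.86, 159.86, 180, 180, 180].

### API

Orientations are given as a 3x3 rotation matrix whose columns are the frame's x, y, z axes.
In Python, from plant import status, read_camera, camera_params, job gives the robot as it stands. The module is installed in compiled form; this text tells all that it offers.
- The arm moves only by the tool drive_tool, never from a script. Its arguments are lists of equal length, an entry for each row: "delta_pos": the shift along the world's x, y, z in cm, a list of three; "rotation": the turn, a rotation vector about the world's x, y, z in rad, a list of three; "claw": the closure, from 0 (fully open) to 1 (shut). In form: {"delta_pos": [[dx, dy, dz], ...], "rotation": [[ax, ay, az], ...], "claw": [claw, ...]}. A call has 1 to 20 rows; each row shifts and turns the commanded pose from where the row before left it; what a row does not reach is not made up. A row lasts 1/10 s, in which the tool goes at most 50 mm and 8.59 degrees, less where a joint would pass 70% of its speed; a pose out of reach is approached as far as the arm can. A call with a gripper value outside its range is refused whole. The fingers move at their own pace and stop on an object; the grip force is fixed at half the most. Time passes only in rows, so rows that do not move let the fingers close. It gives the time, the measured TCP pose, the force and the opening at its end, in the units of the state.
- status.sense(): the state, without advancing time (a new reading comes with each control period).
- read_camera(name): name is "scene" or "top" or "wrist"; returns (picture, depth): 400x640x3 uint8, red, green, blue; 400x640 float32, m along the optical axis (not along the pixel's ray), 0 where there is no reading.
- camera_params(name): a dict with "vfov" (degrees; the focal length in pixels is half the picture's height over the tangent of half this angle, whatever the lens; pixels are square), "cx", "cy" (the principal point, pixels), "pose" (4x4, takes a point from camera to world coordinates). Camera axes: x right, y up, looking along -z (the intrinsics and any distortion apply to the point x, -y, -z); pixel columns grow to the right and rows downward; lengths in m; the calibration is good to about 2 mm. A picture is of the moment at which its call begins: read the wrist's pose just before it. camera_params takes no time and is no camera call; for the wrist camera it gives the pose at the moment of the call.
- job.hand_in(): hands the job in, once; it reports no verdict.
The state is a dict: "time_s": time; "q": joint angles; "dq": joint speeds; "joint_efforts": joint torques, N m; "position": TCP position; "orientation": TCP orientation; "force": force on the tool from outside, world axes, zero at the start; "ft_torque": the same for the moment, N m; "width": finger opening in m.
Only numpy, scipy, OpenCV 4.12 (cv2) and the standard library are available. Lean on these libraries where they do the work, as an engineer would, in place of code of your own. Each camera call takes 0.05 s, during which the arm holds its last target. There are 200 camera calls.

### The job

The small round mirror lies flat on the smooth white bench, where nobody can get a nail under it: push it along the bench top with the fingertips towards the long edge that faces away from the robot, until about a third of it (30 mm) stands out past that edge, ready to be picked up by someone from below, and then take the hand away. It is glass, so never press it hard, and it must stay flat on the bench all the way: do not pick it up, tip it or let it fall. Leave the comb, the lip-balm case and the turntable organiser with what stands in it where they are.

Things in the scene. Friction and masses are not known exactly. Their poses are not given: they have to be found in the camera images.
- mirror: the small round mirror, the thing to slide: a flat loose disc 90 mm across and 8 mm thick with a plain aluminium rim, glass side up, about 110 g. Origin at the centre of its underside, its z up. Its yaw means nothing.
- bench_edge (a point): the edge to overhang: point half-way along the long edge of the fixed white bench that faces away from the robot, level with the bench top (z = 0, the work surface). x is level and points squarely outwards past the edge, y runs along it, z up. In this frame the top spans x -360 to 0 mm, y -580 to 580 mm, and is 30 mm thick; beyond the edge is a clear drop to the floor.
- comb: black plastic comb lying flat on the bench to one side of the mirror, 180 x 32 x 5 mm, to be left alone. Origin at the centre of its underside, x along its length. Loose.
- balm_case: pale pink silicone lip-balm case standing on the bench to the other side of the mirror, a squat round pot 41 mm across and 40 mm high, to be left alone. Origin at the centre of its underside. Loose.
- turntable: the foot of the round bamboo turntable organiser that stands at the left end of the bench; its tray is 230 mm across, its rim 48 mm high, with a divider 70 mm high and a knob 96 mm high on its axis. Fixed; origin at the centre of the underside, on the axis.
- tray (a joint): turning angle of the organiser's tray about its upright axis, 0 at the start; it turns easily and is to be left alone.
- nail_brush: chrome nail brush standing in the organiser's tray, 96 x 42 mm and 50 mm high with a bow handle, to be left alone. Origin at the centre of its underside. Loose.
- ring_dish: white ceramic ring dish with a ring cone in its middle, standing in the organiser's tray, 86 mm across and 52 mm high, to be left alone. Origin at the centre of its underside. Loose.
Not all that is in view belongs to the job. What is meant by the mirror is not orange or purple, and is the larger of those in its own colour.

How it is judged:
By the outcome, as a careful person would: the job done as asked, in the order asked, and still so for the second after the job is handed in, with the robot touching nothing.
It also fails if it takes over 40 s, if anything falls off the work surface, if the arm or the gripper's body presses on something with over 40 N, if the wrist force passes 120 N, or if a joint passes its speed limit or range.

## Working session

There is one attempt and no reset: what is moved stays moved. The work goes in short steps, Python scripts to look and compute and a tool call to move; the robot and the scene stay as the last step left them, time stands still between calls to the robot, and variables do not carry over. Pictures are saved under pics/ and viewed, about 8 in all and at most 12, crops included, and the job is handed in when it is done.

Besides the shell and the picture viewer there is one more tool, called after "Emit:" as a command line: name --argument value ..., lists and objects as JSON in quotes. drive_tool: Moves the arm, as the interface text tells. Its arguments: {"type":"object","properties":{"delta_pos":{"type":"array","items":{"type":"array","items":{"type":"number"}}},"rotation":{"type":"array","items":{"type":"array","items":{"type":"number"}}},"claw":{"type":"array","items":{"type":"number"}}},"required":["delta_pos","rotation","claw"]}

```bash
mkdir -p pics
cat > h.py <<'E'
import numpy as np,cv2
from plant import status,read_camera,camera_params,job
def cam(n):
    p=camera_params(n);im,d=read_camera(n);return p,im,d
def f(p):return 200/np.tan(np.radians(p['vfov']/2))
def px2plane(p,u,v,z=0):
    T=np.array(p['pose']);r=T[:3,:3]@np.array([(u-p['cx'])/f(p),-(v-p['cy'])/f(p),-1.])
    o=T[:3,3];return o+r*(z-o[2])/r[2]
def world(p,d):
    T=np.array(p['pose']);v,u=np.mgrid[:400,:640]
    c=np.stack([(u-p['cx'])/f(p)*d,-(v-p['cy'])/f(p)*d,-d],-1);return c@T[:3,:3].T+T[:3,3]
E
python3 - <<'E'
from h import *
s=status.sense();print(s)
for n in('top','scene'):
    p,im,d=cam(n);print(n,{k:np.round(v,3).tolist() if not isinstance(v,str) else v for k,v in p.items()})
    cv2.imwrite(f'pics/{n}.png',im[...,::-1]);np.savez(f'{n}.npz',im=im,d=d,**p)
    w=world(p,d)
    for u in range(40,640,100):
      print([np.round(w[v,u],3).tolist() for v in (60,200,340)])
E
```

```text
{'time_s': 0.0, 'q': array([-67.58583512,  19.0724495 ,  -3.70642009,  83.70554548,
         1.23621391,  77.34515675,  -5.07003014]), 'dq': array([-0.02049226, -0.01673368,  0.03123971, -0.05074358, -0.03925877,
        0.06708451,  0.05779273]), 'joint_efforts': array([-4.67285045e-04, -6.25436568e+01,  4.93878394e-02, -3.91626728e+01,
        1.64439058e-02,  9.60202189e-03,  1.81749336e-06]), 'position': array([0.2511575 , 0.5718957 , 0.23051457]), 'orientation': array([[-9.15605839e-01,  4.02076679e-01, -5.40135277e-04],
       [ 4.02077039e-01,  9.15604843e-01, -1.35109765e-03],
       [-4.86943795e-05, -1.45424889e-03, -9.99998941e-01]]), 'force': array([-0.404424  , -0.38976116,  0.07677176]), 'ft_torque': array([-0.02833681,  0.02525396, -0.02102168]), 'width': 0.08541222246735694}
top {'vfov': 52.484, 'cx': 318.714, 'cy': 198.801, 'pose': [[-0.014, 0.982, -0.19, 0.378], [-1.0, -0.012, 0.015, 0.173], [0.012, 0.19, 0.982, 0.913], [0.0, 0.0, 0.0, 1.0]]}
[[1.339, 1.371, -0.747], [0.662, 1.142, -0.517], [0.157, 1.229, -0.738]]
[[1.338, 0.933, -0.751], [0.702, 0.886, -0.744], [0.
[... 228 characters left out ...]
-0.739]]
[[1.323, -0.856, -0.746], [0.546, -0.353, -0.001], [0.123, -0.718, -0.754]]
scene {'vfov': 45.561, 'cx': 319.054, 'cy': 202.979, 'pose': [[-0.178, -0.837, 0.517, 1.185], [0.984, -0.145, 0.102, 0.28], [-0.01, 0.527, 0.85, 1.099], [0.0, 0.0, 0.0, 1.0]]}
[[-0.271, -1.302, -0.402], [0.638, -0.609, -0.001], [0.865, -0.903, -0.75]]
[[-0.642, -1.062, -0.69], [0.591, -0.336, 0.001], [0.797, -0.517, -0.749]]
[[0.004, -0.214, -0.003], [0.549, -0.064, 0.009], [0.728, -0.134, -0.75]]
[[-0.044, 0.118, 0.004], [0.498, 0.203, 0.001], [0.66, 0.249, -0.751]]
[[-0.977, 0.557, -0.745], [0.45, 0.47, -0.001], [0.593, 0.629, -0.75]]
[[0.268, 0.615, 0.348], [-0.112, 1.038, -0.727], [0.527, 1.006, -0.746]]
```

View pics/top.png

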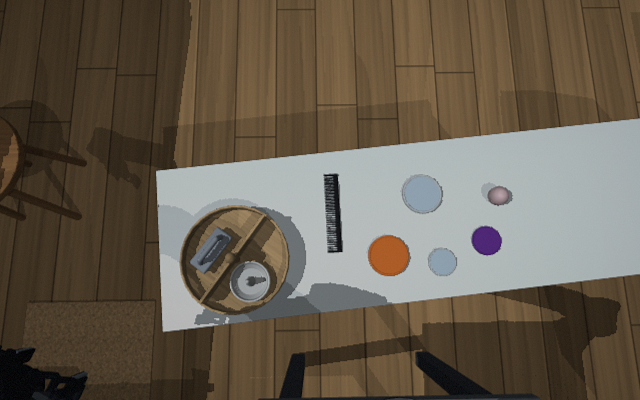

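View pics/scene.png

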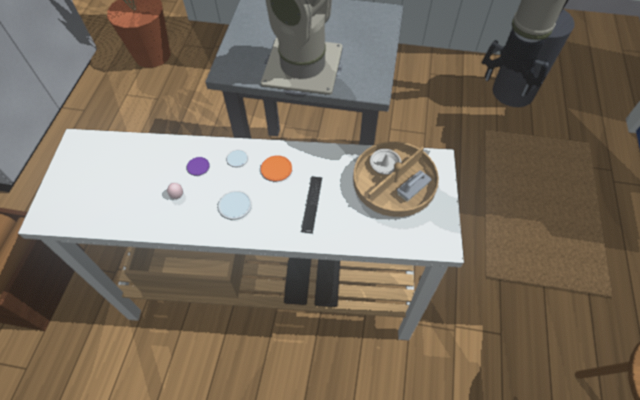

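Top view shows four discs: a large pale blue one at (422,194), a small pale blue one at (442,262), an orange one at (389,256) and a purple one at (487,240). The mirror is the larger pale disc at (422,194). The balm case is at (499,195), the comb at (333,213), and the far edge runs from (157,171) to (640,120). The scene view agrees, with the mirror at (235,205).

Run:
```python
from h import *
for n in('top','scene'):
    p=dict(np.load(n+'.npz'));im=p['im'];d=p['d'];w=world(p,d)
    hsv=cv2.cvtColor(im,cv2.COLOR_RGB2HSV);print(n)
    c={'top':(422,194),'scene':(235,205)}[n]
    print('hsv mirror/bench',hsv[c[1],c[0]],hsv[c[1],c[0]+45])
    m=((hsv[...,1]>35)|(hsv[...,2]<90)).astype(np.uint8)&(np.abs(w[...,2])<.1)
    m=m.astype(np.uint8)
    for k in cv2.findContours(m,cv2.RETR_EXTERNAL,cv2.CHAIN_APPROX_NONE)[0]:
        if cv2.contourArea(k)<150:continue
        q=np.array([px2plane(p,*x,.008)[:2] for x in k[:,0]]).astype(np.float32)
        print(np.round(cv2.minEnclosingCircle(q)[0],4),np.round(cv2.minEnclosingCircle(q)[1]*2,4),'rect',np.round(cv2.minAreaRect(q)[1],3),k[:,0].mean(0).round())
    # far edge: boundary of bench-height pixels
    b=(np.abs(w[...,2])<.02)&(d>0)&(w[...,0]>.3)
    P=[]
    for u in range(180,620,5) if n=='top' else range(60,440,5):
        v=np.where(b[:,u])[0]
        if len(v)>30:
            vv=v.min()-.5 if n=='top' else v.max()+.5
            P.append(px2plane(p,u,vv,0)[:2])
    P=np.array(P,np.float32);vx,vy,x0,y0=cv2.fitLine(P,cv2.DIST_HUBER,0,.01,.01).ravel()
    nrm=np.array([vy,-vx]);nrm*=np.sign(nrm[0]);r=(P-[x0,y0])@nrm
    print('edge normal',nrm,'offset',nrm@[x0,y0],'res max',abs(r).max(),P[0],P[-1])
p=dict(np.load('top.npz'));cv2.imwrite('pics/crop.png',cv2.resize(p['im'][110:290,300:540,::-1],None,fx=3,fy=3))
```

```text
top
hsv mirror/bench [104  48 175] [ 90  11 186]
[ 0.1296 -0.0014] 0.5881 rect [0.588 0.012] [399. 397.]
[ 0.4085 -0.1124] 0.0554 rect [0.054 0.053] [442. 262.]
[0.4249 0.0072] 0.0918 rect [0.088 0.089] [388. 255.]
[ 0.4544 -0.2152] 0.0671 rect [0.066 0.063] [486. 240.]
[0.3963 0.3035] 0.3413 rect [0.305 0.24 ] [256. 278.]
[ 0.5636 -0.0769] 0.0801 rect [0.079 0.077] [422. 193.]
[0.522  0.1268] 0.1795 rect [0.178 0.031] [333. 220.]
edge normal [0.994799  0.1018571] offset 0.678325 res max 0.0012008648 [0.6325924  0.47889614] [ 0.7382422  -0.55639386]
scene
hsv mirror/bench [100  31 227] [ 94   8 234]
[0.5263 0.1283] 0.1745 rect [0.174 0.027] [311. 205.]
[ 0.4574 -0.2135] 0.0661 rect [0.063 0.064] [198. 166.]
[0.4263 0.0085] 0.0926 rect [0.091 0.088] [276. 168.]
[0.3967 0.3518] 0.2665 rect [0.254 0.236] [396. 177.]
[0.1378 0.0048] 0.5894 rect [0.589 0.059] [298.  98.]
[-0.0234 -0.0185] 0.1841 rect [0.14  0.157] [299.  62.]
edge normal [0.9949014  0.10085236] offset 0.68581885 res max 0.0028999469 [ 0.73952794 -0.49911463] [0.64234823 0.46659467]
```

View pics/crop.png

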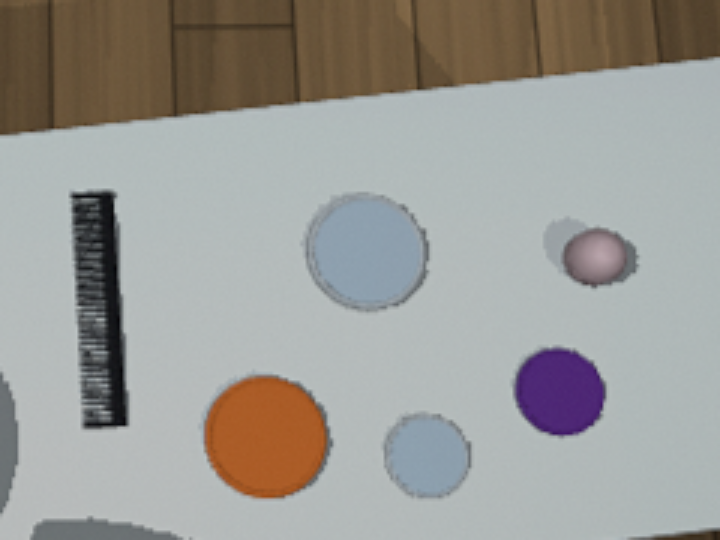

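The crop confirms it: the larger pale disc has an aluminium rim and measures about 80–90 mm, against about 54 mm for the small one. The mirror centre is about (0.564,-0.077). The edge normal is (0.995,0.102) at offset 0.678, so the push is about 110 mm. I'll go above a point behind the mirror with the fingers about 50 mm apart along the edge direction, which gives two contacts.

Emit:
drive_tool --delta_pos '[[1.2, -3.3, 0], [1.2, -3.3, 0], [1.2, -3.3, 0], [1.2, -3.3, 0], [1.2, -3.3, 0], [1.2, -3.3, 0], [1.2, -3.3, 0], [1.2, -3.3, 0], [1.2, -3.3, 0], [1.2, -3.3, 0], [1.2, -3.3, 0], [1.2, -3.3, 0], [1.2, -3.3, 0], [1.2, -3.3, 0], [1.2, -3.3, 0], [1.2, -3.3, 0], [1.2, -3.3, 0], [1.2, -3.3, 0], [1.2, -3.3, 0], [0, 0, 0]]' --rotation '[[0, 0, 0.052], [0, 0, 0.052], [0, 0, 0.052], [0, 0, 0.052], [0, 0, 0.052], [0, 0, 0.052], [0, 0, 0.052], [0, 0, 0.052], [0, 0, 0.052], [0, 0, 0.052], [0, 0, 0], [0, 0, 0], [0, 0, 0], [0, 0, 0], [0, 0, 0], [0, 0, 0], [0, 0, 0], [0, 0, 0], [0, 0, 0], [0, 0, 0]]' --claw '[0.41, 0.41, 0.41, 0.41, 0.41, 0.41, 0.41, 0.41, 0.41, 0.41, 0.41, 0.41, 0.41, 0.41, 0.41, 0.41, 0.41, 0.41, 0.41, 0.41]'

```text
time_s: 2.1
position: [0.4797, -0.0595, 0.2312]
orientation: [[-0.995, -0.1, 0.0], [-0.1, 0.995, -0.002], [0.0, -0.002, -1.0]]
force: [-0.1, 0.2, 0.4]
width: 0.0503
```

Run:
```python
from h import *
p,im,d=cam('wrist');w=world(p,d);print(np.round(p['pose'],3).tolist(),p['vfov'])
cv2.imwrite('pics/w1.png',im[...,::-1]);np.savez('w1.npz',im=im,d=d,**p)
hsv=cv2.cvtColor(im,cv2.COLOR_RGB2HSV)
m=((hsv[...,1]>25)&(abs(w[...,2])<.03)).astype(np.uint8)
for k in cv2.findContours(m,cv2.RETR_EXTERNAL,cv2.CHAIN_APPROX_NONE)[0]:
    if cv2.contourArea(k)<300:continue
    q=np.array([px2plane(p,*x,.008)[:2] for x in k[:,0]]).astype(np.float32);c,r=cv2.minEnclosingCircle(q)
    print(np.round(c,4),round(2*r,4),k[:,0].mean(0).round())
```

```text
[[-0.1, -0.944, -0.315, 0.397], [0.995, -0.096, -0.03, -0.067], [-0.002, -0.317, 0.949, 0.375], [0.0, 0.0, 0.0, 1.0]] 67.35140909424857
[ 0.5627 -0.0747] 0.0804 [305. 234.]
[ 0.4539 -0.2125] 0.0664 [198. 141.]
[0.4287 0.2986] 0.1556 [616. 162.]
[0.4237 0.0087] 0.0917 [384. 133.]
[ 0.4078 -0.1105] 0.055 [285. 110.]
[0.4291 0.2981] 0.207 [588. 153.]
```

View pics/w1.png

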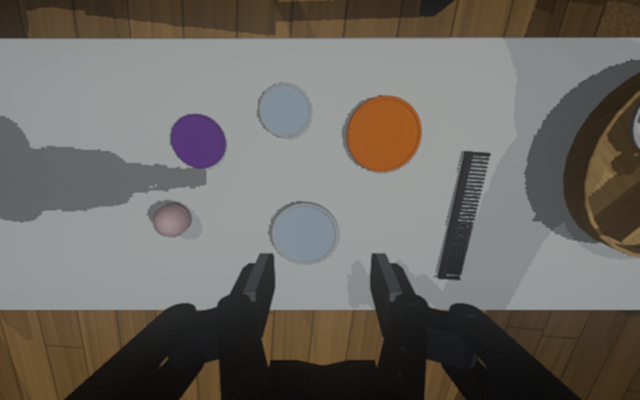

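The wrist view agrees: mirror at (305,234), about (0.563,-0.0755). The comb (463,215) and balm case (172,219) are well clear of the path. Descending behind the mirror.

Emit:
drive_tool --delta_pos '[[0.4, -1.2, -3], [0, -1.2, -3], [0, 0, -3.5], [0, 0, -3.5], [0, 0, -3.5], [0, 0, -2.5], [0, 0, -1.5], [0, 0, -1.0], [0, 0, -0.5], [0, 0, -0.2], [0, 0, 0], [0, 0, 0]]' --rotation '[[0, 0, 0], [0, 0, 0], [0, 0, 0], [0, 0, 0], [0, 0, 0], [0, 0, 0], [0, 0, 0], [0, 0, 0], [0, 0, 0], [0, 0, 0], [0, 0, 0], [0, 0, 0]]' --claw '[0.41, 0.41, 0.41, 0.41, 0.41, 0.41, 0.41, 0.41, 0.41, 0.41, 0.41, 0.41]'

```text
time_s: 3.35
position: [0.4838, -0.0787, 0.01]
orientation: [[-0.994, -0.106, 0.001], [-0.106, 0.994, 0.0], [-0.001, 0.0, -1.0]]
force: [-0.2, -0.9, -0.6]
width: 0.0506
```

Run:
```python
from h import *
p,im,d=cam('wrist');w=world(p,d);print(status.sense()['position'])
cv2.imwrite('pics/w2.png',im[...,::-1]);np.savez('w2.npz',im=im,d=d,**p)
T=np.array(p['pose'])
# near-camera points = fingers: lowest heights
m=(d>0)&(w[...,0]>.45)&(abs(w[...,1]+.085)<.07)&(w[...,2]<.07)&(w[...,2]>.012);print(m.sum(),w[m][:,2].min() if m.any() else 0)
p1=dict(np.load('w1.npz'));w1=world(p1,p1['d']);P=[]
for u in list(range(20,180,5)):
    v=np.where(abs(w1[:,u,2])<.02)[0]; P.append(px2plane(p1,u,v.max()+.5)[:2])
P=np.array(P);print('edge wrist',np.median(P@[.9948,.1019]))
```

```text
[ 0.48375793 -0.0786903   0.00996397]
10187 0.013381400158751083
edge wrist 0.6773942858254096
```

View pics/w2.png

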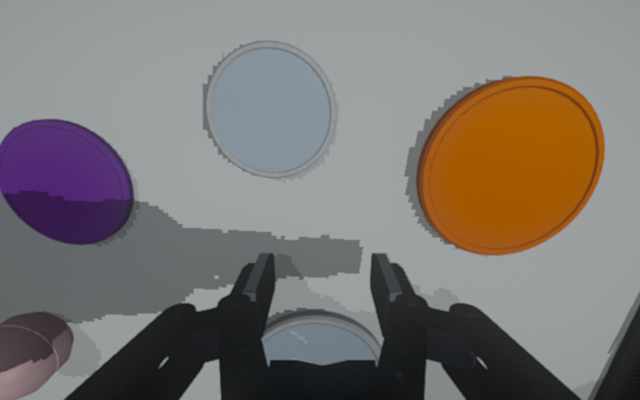

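Run:
```python
from h import *
from scipy.optimize import least_squares
p=dict(np.load('w2.npz'));w=world(p,p['d']);print(p['cx'],p['cy'])
hsv=cv2.cvtColor(p['im'],cv2.COLOR_RGB2HSV)
n=np.array([.9948,.1019]);t=np.array([-.1019,.9948])
Q=[]
for u in range(285,366,4):
    # first blue glass row going down from the region
    v=[v for v in range(300,362) if hsv[v,u,1]>35 and hsv[v,u,2]>60 and w[v,u,2]<.03]
    if v: Q.append(px2plane(p,u,v[0]-.5,.008)[:2])
Q=np.array(Q);s=least_squares(lambda c:np.hypot(*(Q-c).T)-.0402,[.563,-.076]);print(s.x,s.cost,'n,t',s.x@n,s.x@t)
tc=np.array([.48375793,-.0786903]);print('tcp',tc@n,tc@t)
k=cv2.findContours(((hsv[:200,200:340,1]>35)).astype(np.uint8),cv2.RETR_EXTERNAL,cv2.CHAIN_APPROX_NONE)[0]
k=max(k,key=cv2.contourArea)[:,0]+[200,0];q=np.array([px2plane(p,*x,.008)[:2] for x in k],np.float32);print('small',cv2.minEnclosingCircle(q))
```

```text
322.1574877457443 205.2030834842452
[ 0.56351692 -0.07464374] 3.282841763226433e-07 n,t 0.5529804331838412 -0.13167796794212527
tcp 0.473223847194 -0.127576043507
small ((0.4079574644565582, -0.11037957668304443), 0.026903903111815453)
```

Measurements agree: the mirror is at n=0.553, t=-0.1317, so the hand needs 4 mm sideways. Then I'll feel gently for the bench.

Emit:
drive_tool --delta_pos '[[0.05, -0.4, 0], [0, 0, -0.2], [0, 0, -0.2], [0, 0, -0.2], [0, 0, -0.1], [0, 0, 0], [0, 0, 0]]' --rotation '[[0, 0, 0], [0, 0, 0], [0, 0, 0], [0, 0, 0], [0, 0, 0], [0, 0, 0], [0, 0, 0]]' --claw '[0.41, 0.41, 0.41, 0.41, 0.41, 0.41, 0.41]'

```text
time_s: 4.1
position: [0.4838, -0.0827, 0.0023]
orientation: [[-0.994, -0.106, -0.0], [-0.106, 0.994, 0.0], [0.0, 0.0, -1.0]]
force: [0.7, -0.1, -0.1]
width: 0.0502
```

Emit:
drive_tool --delta_pos '[[0, 0, -0.1], [0, 0, -0.1], [0, 0, -0.1], [0, 0, 0], [0, 0, 0]]' --rotation '[[0, 0, 0], [0, 0, 0], [0, 0, 0], [0, 0, 0], [0, 0, 0]]' --claw '[0.41, 0.41, 0.41, 0.41, 0.41]'

```text
time_s: 4.6
position: [0.4838, -0.0827, -0.0007]
orientation: [[-0.994, -0.106, -0.0], [-0.106, 0.994, 0.0], [0.0, 0.0, -1.0]]
force: [0.3, -0.9, -0.9]
width: 0.0501
```

Emit:
drive_tool --delta_pos '[[0, 0, -0.1], [0, 0, 0]]' --rotation '[[0, 0, 0], [0, 0, 0]]' --claw '[0.41, 0.41]'

```text
time_s: 4.8
position: [0.4837, -0.0827, -0.0018]
orientation: [[-0.994, -0.106, -0.0], [-0.106, 0.994, 0.0], [0.0, 0.0, -1.0]]
force: [-0.1, 0.4, 0.1]
width: 0.0507
```

Emit:
drive_tool --delta_pos '[[0, 0, -0.1], [0, 0, 0]]' --rotation '[[0, 0, 0], [0, 0, 0]]' --claw '[0.41, 0.41]'

```text
time_s: 5.0
position: [0.4837, -0.0827, -0.0028]
orientation: [[-0.994, -0.106, -0.0], [-0.106, 0.994, 0.0], [0.0, 0.0, -1.0]]
force: [0.4, 0.8, 0.5]
width: 0.0504
```

Emit:
drive_tool --delta_pos '[[0, 0, -0.1], [0, 0, 0]]' --rotation '[[0, 0, 0], [0, 0, 0]]' --claw '[0.41, 0.41]'

```text
time_s: 5.2
position: [0.4838, -0.0828, -0.003]
orientation: [[-0.994, -0.106, -0.0], [-0.106, 0.994, 0.001], [0.0, 0.001, -1.0]]
force: [-5.6, 0.9, 13.8]
width: 0.0503
```

Bench contact is at z≈-0.003. I'll lift 3 mm, leaving the tips about 2 mm up, below the 8 mm rim, then push slowly along the normal.

Emit:
drive_tool --delta_pos '[[0, 0, 0.3], [0, 0, 0], [1.0, 0.1, 0], [1.0, 0.1, 0], [0.3, 0.03, 0], [0.3, 0.03, 0], [0.3, 0.03, 0], [0.3, 0.03, 0], [0.3, 0.03, 0], [0.3, 0.03, 0], [0.3, 0.03, 0], [0.3, 0.03, 0], [0.3, 0.03, 0], [0.3, 0.03, 0]]' --rotation '[[0, 0, 0], [0, 0, 0], [0, 0, 0], [0, 0, 0], [0, 0, 0], [0, 0, 0], [0, 0, 0], [0, 0, 0], [0, 0, 0], [0, 0, 0], [0, 0, 0], [0, 0, 0], [0, 0, 0], [0, 0, 0]]' --claw '[0.41, 0.41, 0.41, 0.41, 0.41, 0.41, 0.41, 0.41, 0.41, 0.41, 0.41, 0.41, 0.41, 0.41]'

```text
time_s: 6.6
position: [0.534, -0.0777, -0.0007]
orientation: [[-0.994, -0.106, -0.0], [-0.106, 0.994, 0.0], [0.0, 0.0, -1.0]]
force: [-1.4, 0.1, -0.3]
width: 0.0502
```

```bash
cat > m.py <<'E'
from h import *
s=status.sense();n=np.array([.9948,.1019]);t=np.array([-.1019,.9948])
tc=s['position'];print('tcp n,t,z',tc[:2]@n,tc[:2]@t,tc[2],s['force'])
p,im,d=cam('top');w=world(p,d);hsv=cv2.cvtColor(im,cv2.COLOR_RGB2HSV)
m=((hsv[...,1]>30)&(hsv[...,0]>95)&(hsv[...,0]<115)&(abs(w[...,2]-.005)<.03)&(w[...,0]>.3)).astype(np.uint8)
for k in cv2.findContours(m,cv2.RETR_EXTERNAL,cv2.CHAIN_APPROX_NONE)[0]:
    if cv2.contourArea(k)<100:continue
    q=np.array([px2plane(p,*x,.008)[:2] for x in k[:,0]]).astype(np.float32);c,r=cv2.minEnclosingCircle(q)
    far=(q@n).max();print('disc c',np.round(c,4),'D',round(2*r,4),'n,t',np.array(c)@n,np.array(c)@t,'far glass n',far,'overhang est mm',1000*(far+.005-.678))
import sys;cv2.imwrite('pics/'+sys.argv[1],cv2.resize(im[100:300,300:560,::-1],None,fx=3,fy=3))
E
python3 m.py t2.png
```

```text
tcp n,t,z 0.5233111513155956 -0.1317022629239895 -0.0007004063295340465 [-1.44581212  0.0833501  -0.28175003]
disc c [ 0.4086 -0.1123] D 0.0561 n,t 0.3950366748854518 -0.153363796505332 far glass n 0.4229036756671965 overhang est mm -250.09632433280353
disc c [ 0.5869 -0.0706] D 0.0783 n,t 0.5766771805465222 -0.13001325713992118 far glass n 0.6105728040874004 overhang est mm -62.4271959125996
```

View pics/t2.png

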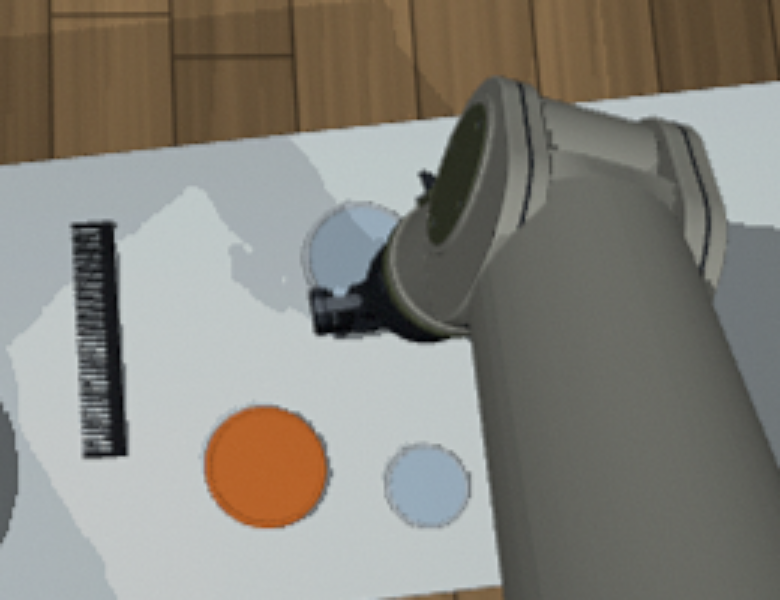

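The mirror is sliding with the fingers, at crop (350,245): the hand is at n=0.523, the mirror at about 0.571, and the push force is 1.4 N. Continuing.

Emit:
drive_tool --delta_pos '[[0.35, 0.036, 0], [0.35, 0.036, 0], [0.35, 0.036, 0], [0.35, 0.036, 0], [0.35, 0.036, 0], [0.35, 0.036, 0], [0.35, 0.036, 0], [0.35, 0.036, 0], [0.35, 0.036, 0], [0.35, 0.036, 0], [0.35, 0.036, 0], [0.35, 0.036, 0], [0.35, 0.036, 0], [0.35, 0.036, 0], [0.35, 0.036, 0], [0.35, 0.036, 0], [0.35, 0.036, 0], [0.35, 0.036, 0], [0.3, 0.03, 0], [0, 0, 0]]' --rotation '[[0, 0, 0], [0, 0, 0], [0, 0, 0], [0, 0, 0], [0, 0, 0], [0, 0, 0], [0, 0, 0], [0, 0, 0], [0, 0, 0], [0, 0, 0], [0, 0, 0], [0, 0, 0], [0, 0, 0], [0, 0, 0], [0, 0, 0], [0, 0, 0], [0, 0, 0], [0, 0, 0], [0, 0, 0], [0, 0, 0]]' --claw '[0.41, 0.41, 0.41, 0.41, 0.41, 0.41, 0.41, 0.41, 0.41, 0.41, 0.41, 0.41, 0.41, 0.41, 0.41, 0.41, 0.41, 0.41, 0.41, 0.41]'

```text
time_s: 8.65
position: [0.6002, -0.0709, -0.0007]
orientation: [[-0.994, -0.106, 0.0], [-0.106, 0.994, 0.0], [-0.0, -0.0, -1.0]]
force: [0.4, -0.1, -0.3]
width: 0.0505
```

```bash
python3 m.py t3.png
python3 - <<'E'
from h import *
p,im,d=cam('scene');w=world(p,d)
cv2.imwrite('pics/s3.png',cv2.resize(im[130:290,140:340,::-1],None,fx=4,fy=3.75));np.savez('s3.npz',im=im,d=d,**p)
E
```

```text
tcp n,t,z 0.5898978728344295 -0.13165172958897992 -0.000674001994310048 [ 0.43737651 -0.07123233 -0.31730758]
disc c [ 0.4087 -0.1124] D 0.0564 n,t 0.39515650257170204 -0.1534164996653795 far glass n 0.4231611693754792 overhang est mm -249.83883062452082
disc c [ 0.6609 -0.0568] D 0.0727 n,t 0.6516330058880151 -0.12387169717848301 far glass n 0.6769821725785733 overhang est mm 3.982172578573251
```

View pics/s3.png

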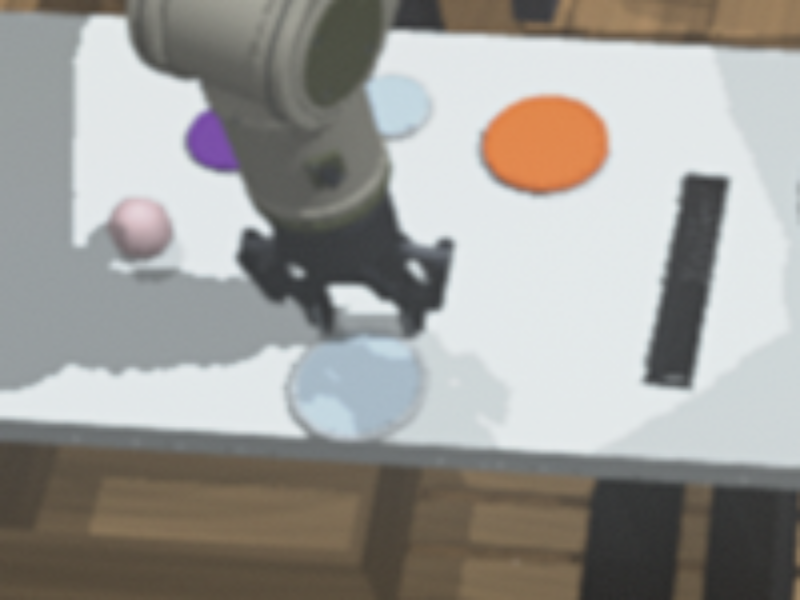

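The mirror (crop 355,387) has its front rim about level with the edge, consistent with the estimated 4–5 mm overhang. I'll push 20 mm more and measure again.

Emit:
drive_tool --delta_pos '[[0.25, 0.026, 0], [0.25, 0.026, 0], [0.25, 0.026, 0], [0.25, 0.026, 0], [0.25, 0.026, 0], [0.25, 0.026, 0], [0.25, 0.026, 0], [0.25, 0.026, 0], [0, 0, 0]]' --rotation '[[0, 0, 0], [0, 0, 0], [0, 0, 0], [0, 0, 0], [0, 0, 0], [0, 0, 0], [0, 0, 0], [0, 0, 0], [0, 0, 0]]' --claw '[0.41, 0.41, 0.41, 0.41, 0.41, 0.41, 0.41, 0.41, 0.41]'

```text
time_s: 9.65
position: [0.6202, -0.0688, -0.0007]
orientation: [[-0.994, -0.106, 0.0], [-0.106, 0.994, 0.0], [-0.0, -0.0, -1.0]]
force: [-0.3, -0.6, -0.2]
width: 0.0504
```

```bash
cat > e.py <<'E'
from h import *
n=np.array([.9948,.1019]);t=np.array([-.1019,.9948])
for nm in('top','scene'):
    p,im,d=cam(nm);w=world(p,d);hsv=cv2.cvtColor(im,cv2.COLOR_RGB2HSV).astype(int)
    np.savez('l_'+nm+'.npz',im=im,d=d,**p)
    # depth-based: points at mirror-top height beyond edge, and far extent near mirror's lateral
    tt=w[...,:2]@t;nn=w[...,:2]@n
    m=(abs(w[...,2]-.006)<.02)&(abs(tt+.1317)<.015)&(nn>.6)&(nn<.78)
    # outermost pixel rows projected on z=.008 per column
    vs,us=np.where(m);o=[]
    for u in np.unique(us):
        v=vs[us==u];vv=v.min()-.5 if nm=='top' else v.max()+.5
        o.append(px2plane(p,u,vv,.008 if nm=='top' else .004)[:2]@n)
    print(nm,'rim n max',np.round(np.percentile(o,[50,90]),4),'cols',len(o))
    # edge from columns away from the mirror on the +t side
    E=[]
    for u in (range(330,400,3) if nm=='top' else range(255,330,3)):
        if nm=='top':
            v=np.where((abs(w[:,u,2])<.02)&(nn[:,u]>.5))[0];E.append(px2plane(p,u,v.min()-.5)[:2]@n)
        else:
            col=hsv[:,u,2];v0=np.where((abs(w[:,u,2])<.004)&(nn[:,u]>.5))[0];E.append(px2plane(p,u,v0.max()+.5)[:2]@n)
    print(nm,'edge n',np.median(E),np.ptp(E))
print(status.sense()['position'][:2]@n,status.sense()['time_s'])
E
python3 e.py; python3 m.py t4.png
```

```text
top rim n max [0.7012 0.7026] cols 19
top edge n 0.6785232305251492 0.015960256760681135
scene rim n max [0.7    0.7015] cols 18
scene edge n 0.6785430393191073 0.00665929201557236
0.6097138493032996 9.75
tcp n,t,z 0.6097138493032996 -0.1316811178814102 -0.000625760194454119 [ 0.57625488 -0.20516637 -0.00210823]
disc c [ 0.4086 -0.1123] D 0.0561 n,t 0.3950366748854518 -0.153363796505332 far glass n 0.4229036756671965 overhang est mm -250.09632433280353
disc c [ 0.6804 -0.0544] D 0.0713 n,t 0.6712938945058734 -0.12346678221076728 far glass n 0.6981025379307568 overhang est mm 25.102537930756785
```

Overhang is now about 24.5 mm by all three estimates. I'll push 5.5 mm more, back off, then lift.

Emit:
drive_tool --delta_pos '[[0.18, 0.02, 0], [0.18, 0.02, 0], [0.19, 0.02, 0], [0, 0, 0], [0, 0, 0], [-0.3, -0.03, 0], [-0.7, -0.07, 0], [-1.0, -0.1, 0], [-1.5, -0.15, 0], [-1.5, -0.15, 0], [0, 0, 2], [0, 0, 3.5], [-1, 0, 4], [-1, 1, 4], [-1, 3, 3], [0, 4, 2], [0, 4, 0], [0, 4, 0], [0, 4, 0], [0, 0, 0]]' --rotation '[[0, 0, 0], [0, 0, 0], [0, 0, 0], [0, 0, 0], [0, 0, 0], [0, 0, 0], [0, 0, 0], [0, 0, 0], [0, 0, 0], [0, 0, 0], [0, 0, 0], [0, 0, 0], [0, 0, 0], [0, 0, 0], [0, 0, 0], [0, 0, 0], [0, 0, 0], [0, 0, 0], [0, 0, 0], [0, 0, 0]]' --claw '[0.41, 0.41, 0.41, 0.41, 0.41, 0.41, 0.41, 0.41, 0.41, 0.41, 0.41, 0.41, 0.41, 0.41, 0.41, 0.41, 0.41, 0.41, 0.41, 0.41]'

```text
time_s: 11.8
position: [0.5437, 0.1332, 0.1838]
orientation: [[-0.993, -0.114, -0.001], [-0.114, 0.993, 0.002], [0.001, 0.002, -1.0]]
force: [-0.9, 0.2, -0.6]
width: 0.0502
```

```bash
python3 e.py; python3 m.py t5.png
```

```text
tcp n,t,z 0.554466118219122 0.07342407451157852 0.1838904877245868 [ 0.67109229 -1.48265305  1.14222096]Traceback (most recent call last):
  File "e.py", line 14, in <module>
    print(nm,'rim n max',np.round(np.percentile(o,[50,90]),4),'cols',len(o))
                                  ~~~~~~~~~~~~~^^^^^^^^^^^
    return _quantile_unchecked(
        a, q, axis, out, overwrite_input, method, keepdims, weights)
    return _ureduce(a,
                    func=_quantile_ureduce_func,
    ...<5 lines>...
                    overwrite_input=overwrite_input,
                    method=method)
    r = func(a, **kwargs)
    result = _quantile(arr,
                       quantiles=q,
    ...<2 lines>...
                       out=out,
                       weights=wgt)
    slices_having_nans = np.isnan(arr[-1, ...])
                                  ~~~^^^^^^^^^
IndexError: index -1 is out of bounds for axis 0 with size 0
```

View pics/t5.png

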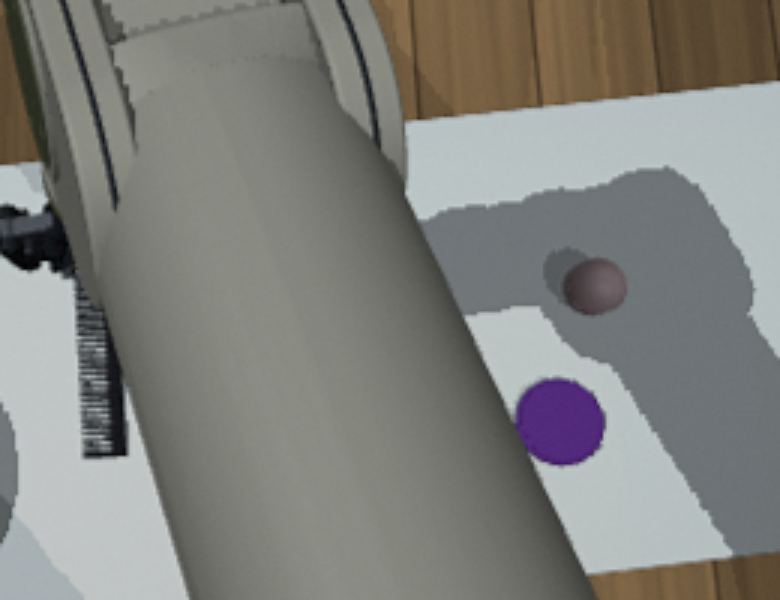

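The arm hides the mirror from the top camera. I'll move farther left and look again.

Emit:
drive_tool --delta_pos '[[-0.8, 3, 2], [-1.5, 3.5, 2], [-1.5, 3.5, 1], [-1.5, 3.5, 0], [-1.5, 3.5, 0], [-1.5, 3.5, 0], [-1.5, 3.5, 0], [-1.5, 3.5, 0], [-1.5, 3.5, 0], [-1.5, 3.5, 0], [-1.5, 3.5, 0], [-1.5, 3.5, 0], [0, 0, 0], [0, 0, 0]]' --rotation '[[0, 0, 0], [0, 0, 0], [0, 0, 0], [0, 0, 0], [0, 0, 0], [0, 0, 0], [0, 0, 0], [0, 0, 0], [0, 0, 0], [0, 0, 0], [0, 0, 0], [0, 0, 0], [0, 0, 0], [0, 0, 0]]' --claw '[0.41, 0.41, 0.41, 0.41, 0.41, 0.41, 0.41, 0.41, 0.41, 0.41, 0.41, 0.41, 0.41, 0.41]'

```text
time_s: 13.3
position: [0.373, 0.5408, 0.2338]
orientation: [[-0.994, -0.105, 0.0], [-0.105, 0.994, -0.001], [-0.0, -0.001, -1.0]]
force: [0.2, -0.4, 0.1]
width: 0.0503
```

```bash
python3 e.py; python3 m.py t6.png
```

```text
top rim n max [0.7061 0.7078] cols 19
top edge n 0.6785232305251492 0.02334062961323502
scene rim n max [0.705 0.707] cols 19
scene edge n 0.6781577215532753 0.003756052792789011
0.42721855332384817 13.4
tcp n,t,z 0.42721855332384817 0.4988301922073394 0.23443308845751132 [ 0.54722289 -0.16928964 -0.37921151]
disc c [ 0.4089 -0.1123] D 0.0565 n,t 0.3953137150242925 -0.1533870515704155 far glass n 0.42264613864570855 overhang est mm -250.3538613542915
disc c [ 0.6732 -0.0655] D 0.0819 n,t 0.6630192222908139 -0.1337936439037323 far glass n 0.7037871432412416 overhang est mm 30.787143241241544
```

View pics/t6.png

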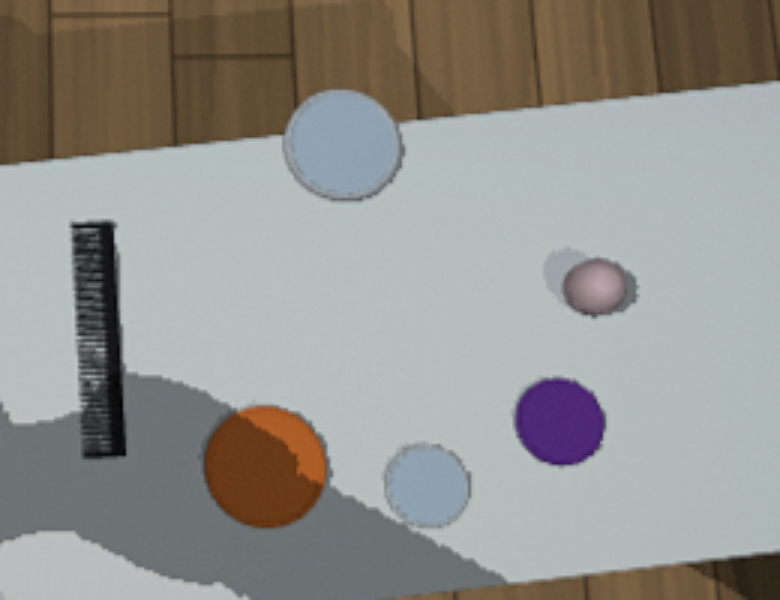

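The mirror (crop 343,145) overhangs by about 30 mm: centre n=0.663 plus 0.045, less the edge at 0.678. It lies flat, the comb and balm case are unmoved, and the hand is clear. Handing in.

```bash
python3 -c "
from plant import job;print(job.hand_in())"
```

```text
the job is handed in; nothing more can be done
None
```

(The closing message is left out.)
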